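Roll the sample tube onto the photo line

ROBOT

A 7-joint arm with a two-finger parallel gripper is mounted at the origin on the work surface. World frame = base frame: x ahead of the robot, y to its left, z up, the work surface at z = 0. Lengths are in m, angles in rad, forces in N, time in s.
With the tool pointing down it reaches from about 0.425 to 0.875 m from the base axis. Payload 4.7 kg.
Tool frame: the origin (TCP) lies midway between the tips of the shut fingers; the grasp point (between the pads) lies 19 mm behind it; z points along the fingers, y is the direction in which the jaws open and shut (so a half turn about z gives the same grasp; the last joint's range is limited). The gripper opens to 87 mm and grips with 3 to 60 N. Pads are 19 mm wide; open, the fingers measure 117 mm over their backs; the gripper's body (75 mm by 190 mm) begins 51 mm behind the grasp point.
Start: joints at [1.186, 0.321, -0.07, 1.45, 0.023, 1.371, -0.057], TCP at [0.252, -0.599, 0.223] pointing down, gripper open.
Joint ranges: [-2.86, 2.86], [-0.3, 2.09], [-1.38, 1.24], [0.06, 2.45], [-1.56, 4.7], [0.09, 2.05], [-2.69, 2.69]. Speed limits (rad/s): [2.57, 2.57, 3.14, 3.14, 3.14, 3.14, 3.14].

INTERFACE

Orientations are given as a rotation vector (axis times angle).
In Python, from bench import monitor, eyes, order gives the robot as it stands. The module is installed in compiled form; this text tells all that it offers.
- The arm moves only by the shell command python3 -m pendant 'ROWS' [FORCE]. ROWS is JSON, a list of rows, each a list of 3 entries, a list of its own where there are three numbers: the turn, a rotation vector about the tool's x, y, z in degrees, then the shift along the tool's x, y, z in m, then the gripper command: -1 is fully open, 1 is shut, values between are in proportion. In form: [[[rx, ry, rz], [tx, ty, tz], hand], ...]. A call has 1 to 8 rows; each row shifts and turns the commanded pose from where the row before left it, along the tool's axes as they then stand; what a row does not reach is not made up. A row lasts 1/8 s, in which the tool goes at most 62.5 mm and 10.7 degrees, less where a joint would pass 70% of its speed; a pose out of reach is approached as far as the arm can. A call is refused whole if a number of a shift passes 0.0625 or a number of a turn 10.7, either way. A call with a gripper value outside its range is refused whole. The fingers move at their own pace and stop on an object; FORCE is the grip in N (left out, the last holds). Time passes only in rows, so rows that do not move let the fingers close. It gives the time, the measured TCP pose, the force and the opening at its end, in the units of the state.
- monitor.get_state(): the state, without advancing time (a new reading comes with each control period).
- eyes.get_image(name): name is "scene" or "top" or "wrist"; returns a dict with "color" (400x640x3 uint8, red, green, blue), "range_z" (400x640 float32, m along the optical axis (not along the pixel's ray), 0 where there is no reading), "fx", "fy", "cx", "cy" (pixels), "k1" (the pictures are not rectified: a ray, as slopes to the right and down, at radius r is drawn at 1 + k1 r^2 times it, then the intrinsics apply), "world_to_cam" (4x4, takes a point from world to camera coordinates). Camera axes: x right, y up, looking along -z (the intrinsics and any distortion apply to the point x, -y, -z); pixel columns grow to the right and rows downward; lengths in m; the calibration is good to about 2 mm. A picture is of the moment at which its call begins.
- order.close_job(): hands the job in, once; it reports no verdict.
The state is a dict: "time": time; "joint_positions": joint angles; "qd": joint speeds; "joint_torque": joint torques, N m; "position": TCP position; "tool_rot": TCP orientation; "ft_force": force on the tool from outside, world axes, zero at the start; "torque": the same for the moment, N m; "grip_width": opening from 0.0 (shut) to 1.0 (fully open).
Only numpy, scipy, OpenCV 4.12 (cv2) and the standard library are available. Lean on these libraries where they do the work, as an engineer would, in place of code of your own. Each camera call takes 0.05 s, during which the arm holds its last target.

TASK

The thicker of the two corked glass tubes lying on the dark board has to be photographed on the brass line. With the fingertips on top of it, push its top sideways so that it rolls gently across the board, several short strokes if need be, and leave it at rest lying along the line, centred over it. Touch it only on its top: do not shove it from the side, pick it up, tip it or let it run away, and leave the slim tube, the bottle, the tumbler and the jigger where they are.

Things in the scene. Friction and masses are not known exactly. Their poses are not given: they have to be found in the camera images.
- tube: THE WORK: thicker lying amber glass tube, 52 mm diameter, 110 mm long, 0.18-0.34 kg; cork (36 mm wide, 16 mm long) on one end; label up at the start. Origin: on its axis, mid-glass; top 70 mm above the table. x: along the axis to the cork; y, z turn as it rolls. Starts 50-85 mm to either side of the line, skewed up to 6 deg. Rolls without slip at half its top's speed; stops when let go slowly.
- slim_tube: BYSTANDER, leave alone. The slimmer lying tube: amber glass, 22 mm diameter, 100 mm long, about 50 g, small cork stopper (14 mm diameter, 12 mm long) on its +x end. Origin on its axis at the middle of the glass, 11 mm above the board. Lies on the board on the other side of the brass line, 50 to 85 mm from it.
- board: The dark wooden photo board: 200 mm (its x) by 420 mm (its y), 18 mm thick, flat, fixed to the table. Origin: centre of its underside, at table height. Its z is up.
- line (a point): Centre of the brass line, on the board's top face (18 mm above the table). The line is a 6 mm wide brass strip, flush with the wood, running along this point's x axis over the board's whole 200 mm; the point's y axis points across the line, along the board, and is the direction of rolling (either way).
- bottle: BYSTANDER. Upright amber bottle, 76 mm diameter, 190 mm tall, standing on the table at one side of the board. Origin: centre of its base.
- tumbler: BYSTANDER. Upright clear glass tumbler, 80 mm across the rim, 88 mm tall, standing on the table at the other side of the board. Origin: centre of its base.
- jigger: BYSTANDER. Small steel hourglass-shaped measure, 48 mm across, 75 mm tall, on the table just beyond the board's far long edge, near the end of the brass line. Origin: centre of its base.

How it is judged:
By the outcome, as a careful person would: the job done as asked, in the order asked, and still so for the second after the job is handed in, with the robot touching nothing.
It also fails if it takes over 51 s, if anything falls off the work surface, if the arm or the gripper's body presses on something with over 40 N, if the wrist force passes 120 N, or if a joint passes its speed limit or range.

## Working session

There is one attempt and no reset: what is moved stays moved. The work goes in short steps, Python scripts to look and compute and a shell command to move; the robot and the scene stay as the last step left them, time stands still between calls to the robot, and variables do not carry over. Pictures are saved under pics/ and viewed, and the job is handed in when it is done.

```bash
mkdir -p pics; python3 - <<'E'
from bench import monitor, eyes
import cv2,numpy as np
s=monitor.get_state();print({k:np.round(v,3).tolist() for k,v in s.items()})
for n in("top","scene"):
    d=eyes.get_image(n);cv2.imwrite(f"pics/{n}0.png",d["color"][:,:,::-1]);np.savez(f"{n}0.npz",**d)
    print(n,d["fx"],d["cx"],d["cy"],d["k1"],np.round(d["world_to_cam"],3).tolist())
E
```

```text
{'time': 0.0, 'joint_positions': [1.186, 0.322, -0.07, 1.452, 0.023, 1.371, -0.057], 'qd': [0.003, 0.001, -0.001, 0.001, 0.001, -0.0, -0.002], 'joint_torque': [-0.0, -49.128, -0.404, -31.253, -0.064, 0.044, 0.0], 'position': [0.252, -0.599, 0.221], 'tool_rot': [-3.078, -0.622, 0.001], 'ft_force': [0.546, 0.066, 0.476], 'torque': [-0.037, 0.029, -0.005], 'grip_width': 1.0}
top 478.7168497633965 320.3319344140373 197.54428832131111 -0.10251077773594716 [[-0.012, -1.0, -0.001, 0.011], [0.994, -0.012, 0.109, -0.612], [-0.109, 0.0, 0.994, -1.239], [0.0, 0.0, 0.0, 1.0]]
scene 422.0583118266893 317.9808742099905 199.70495179447443 -0.0326850221354029 [[0.866, 0.501, 0.017, -0.54], [-0.315, 0.519, 0.795, 0.158], [0.389, -0.693, 0.607, -1.407], [0.0, 0.0, 0.0, 1.0]]
```

View pics/top0.png

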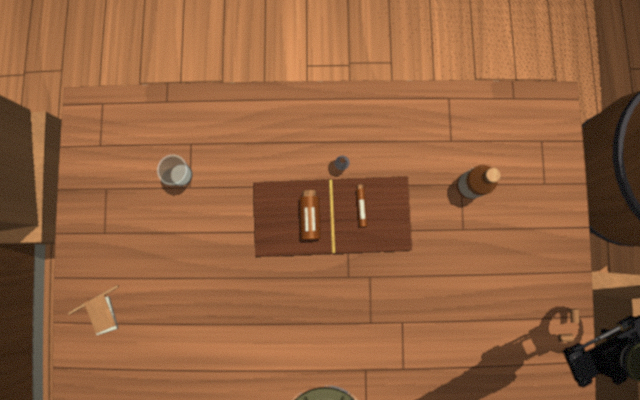

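View pics/scene0.png

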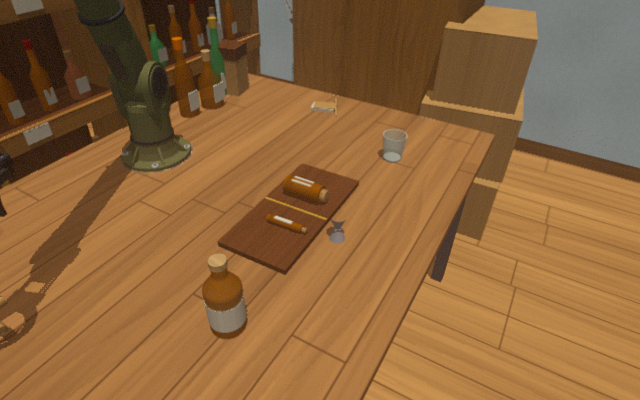

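```bash
cat > h.py <<'E'
import numpy as np, cv2
def rays(d,uv):
    K=np.array([[d["fx"],0,d["cx"]],[0,d["fy"],d["cy"]],[0,0,1]],float)
    p=cv2.undistortPoints(np.asarray(uv,float).reshape(-1,1,2),K,np.array([float(d["k1"]),0,0,0])).reshape(-1,2)
    # exact inverse of r(1+k1 r^2)
    c=np.c_[p[:,0],-p[:,1],-np.ones(len(p))]
    W=np.array(d["world_to_cam"]);R=W[:3,:3]
    return -R.T@W[:3,3], c@R
def plane(d,uv,z):
    o,r=rays(d,uv); return o+r*((z-o[2])/r[:,2])[:,None]
def cloud(d):
    v,u=np.mgrid[:400,:640];uv=np.c_[u.ravel(),v.ravel()]
    o,r=rays(d,uv);return (o+r*np.asarray(d["range_z"]).ravel()[:,None]).reshape(400,640,3)
def line(d,ref=None):
    hsv=cv2.cvtColor(np.asarray(d["color"]),cv2.COLOR_RGB2HSV)
    return hsv
def axis(p):
    c=p.mean(0);w,v=np.linalg.eigh(np.cov((p-c).T));return c,v[:,-1]
E
python3 - <<'E'
import numpy as np,cv2
from h import *
d=dict(np.load("top0.npz"));P=cloud(d)
img=d["color"]
hsv=cv2.cvtColor(img,cv2.COLOR_RGB2HSV)
print(img[215,300:366:1].tolist())
for v,u in[(200,280),(216,309),(206,362),(300,300)]:print(P[v,u])
cv2.imwrite("pics/topcrop0.png",cv2.resize(img[150:270,240:430,::-1],None,fx=4,fy=4,interpolation=cv2.INTER_NEAREST))
E
```

```text
[[66, 31, 14], [87, 47, 25], [96, 53, 18], [114, 65, 40], [145, 111, 85], [192, 173, 143], [215, 201, 170], [203, 180, 147], [177, 131, 93], [178, 116, 68], [191, 129, 82], [206, 164, 127], [220, 201, 170], [213, 200, 170], [181, 158, 129], [142, 98, 66], [120, 64, 30], [114, 58, 25], [105, 54, 26], [96, 53, 25], [92, 51, 28], [99, 58, 35], [109, 65, 44], [103, 56, 38], [104, 60, 39], [104, 60, 39], [105, 60, 40], [101, 60, 38], [107, 63, 42], [113, 77, 46], [149, 110, 57], [198, 159, 80], [204, 163, 80], [167, 127, 64], [120, 78, 46], [107, 63, 45], [105, 61, 34], [105, 61, 38], [110, 65, 39], [107, 60, 40], [109, 60, 38], [107, 65, 44], [102, 58, 34], [111, 63, 40], [111, 66, 43], [107, 57, 36], [109, 65, 43], [109, 65, 38], [108, 65, 39], [108, 62, 38], [110, 62, 39], [109, 63, 43], [107, 60, 35], [111, 67, 44], [112, 68, 48], [111, 65, 42], [96, 59, 38], [75, 46, 28], [64, 33, 11], [103, 71, 50], [159, 139, 117], [213, 204, 176], [230, 228, 199], [229, 228, 200], [205, 194, 168], [155, 125, 104]]
[0.60848265 0.11276739 0.01343926]
[0.56000512 0.03336777 0.07379161]
[ 0.58687368 -0.10565342  0.04379141]
[ 0.33962096  0.06155461 -0.0032593 ]
```

View pics/topcrop0.png

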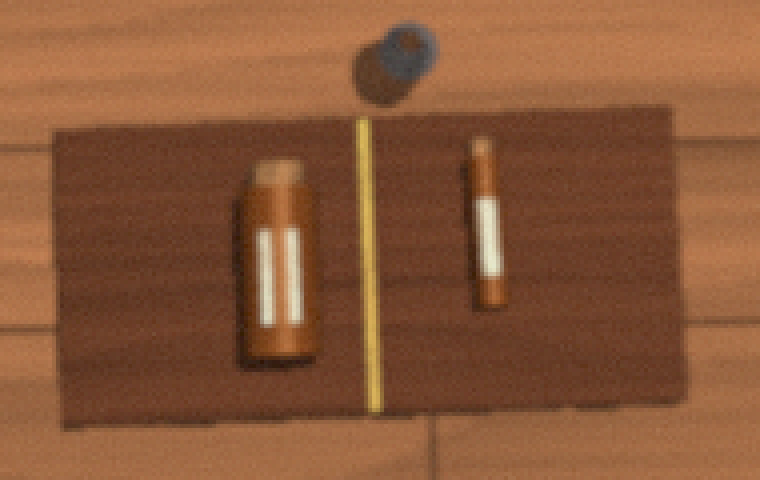

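```bash
cat >> h.py <<'E'
def brass(d):
    img=np.asarray(d["color"]).astype(float)
    m=np.zeros((400,640),bool)
    P=cloud(d)
    q=(img[...,0]>140)&(img[...,1]-img[...,2]>45)&(np.abs(P[...,2]-.018)<.025)&(img[...,1]/img[...,0]>.72)&(P[...,0]>.4)&(P[...,0]<.75)&(abs(P[...,1])<.25)
    n,l,s,c=cv2.connectedComponentsWithStats(q.astype(np.uint8),connectivity=8)
    v,u=np.nonzero(q);return np.c_[u,v],q
def tubemask(d,zmin=.04):
    P=cloud(d)
    z=cv2.medianBlur(P[...,2].astype(np.float32),3)
    q=(z>zmin)&(P[...,0]>.42)&(P[...,0]<.72)&(abs(P[...,1]-.0)<.19)
    n,l,s,c=cv2.connectedComponentsWithStats(q.astype(np.uint8))
    return q,l,s,c
E
python3 - <<'E'
from h import *
d=dict(np.load("top0.npz"));P=cloud(d)
uv,q=brass(d);W=plane(d,uv,.018);c,a=axis(W[:,:2]);print("line",len(uv),c,a,np.degrees(np.arctan2(a[1],a[0])),W.min(0),W.max(0))
for z in(.03,.04,.05):
    q,l,s,c=tubemask(d,z);print(z,s[1:].tolist(),c[1:].round(1).tolist())
    for i in range(1,len(s)):
        if s[i][4]>100:
            v,u=np.nonzero(l==i);W=plane(d,np.c_[u,v],.05);print(axis(W[:,:2]),W.min(0),W.max(0))
# colour profile
f=d["color"].astype(int)
for v in(200,210,220,230,237): print(v,[(u,*f[v,u]) for u in range(296,324)])
E
```

```text
line 270 [ 0.56552901 -0.0263278 ] [-0.99959091 -0.02860098] -178.36106123048773 [ 0.46721276 -0.03371439  0.018     ] [ 0.66348773 -0.01970253  0.018     ]
0.03 [[164, 165, 1, 1, 1], [166, 173, 1, 1, 1], [482, 174, 1, 1, 1], [485, 176, 1, 1, 1], [357, 184, 11, 43, 328], [474, 189, 1, 1, 1], [300, 190, 21, 49, 922], [636, 336, 1, 1, 1], [617, 343, 1, 1, 1], [600, 346, 1, 1, 1], [638, 353, 1, 1, 1], [610, 354, 1, 1, 1], [625, 357, 1, 1, 1], [573, 361, 1, 1, 1], [601, 363, 1, 1, 1], [571, 370, 1, 1, 1], [634, 371, 1, 1, 1], [571, 372, 1, 1, 1], [638, 373, 1, 1, 1], [622, 375, 1, 1, 1]] [[164.0, 165.0], [166.0, 173.0], [482.0, 174.0], [485.0, 176.0], [361.5, 206.1], [474.0, 189.0], [309.8, 215.2], [636.0, 336.0], [617.0, 343.0], [600.0, 346.0], [638.0, 353.0], [610.0, 354.0], [625.0, 357.0], [573.0, 361.0], [601.0, 363.0], [571.0, 370.0], [634.0, 371.0], [571.0, 372.0], [638.0, 373.0], [622.0, 375.0]]
(array([ 0.58607976, -0.10386863]), array([-0.99847577, -0.05519176])) [ 0.53382562 -0.11727484  0.05      ] [ 0.64452007 -0.09231007  0.05      ]
(array([0.56399728, 0.0318083 ]), array([
[... 8737 characters left out ...]
64(59), np.int64(21)), (319, np.int64(98), np.int64(51), np.int64(19)), (320, np.int64(96), np.int64(56), np.int64(26)), (321, np.int64(107), np.int64(66), np.int64(44)), (322, np.int64(109), np.int64(61), np.int64(41)), (323, np.int64(106), np.int64(61), np.int64(35))]h.py:23: RuntimeWarning: divide by zero encountered in divide
  q=(img[...,0]>140)&(img[...,1]-img[...,2]>45)&(np.abs(P[...,2]-.018)<.025)&(img[...,1]/img[...,0]>.72)&(P[...,0]>.4)&(P[...,0]<.75)&(abs(P[...,1])<.25)
h.py:23: RuntimeWarning: invalid value encountered in divide
  q=(img[...,0]>140)&(img[...,1]-img[...,2]>45)&(np.abs(P[...,2]-.018)<.025)&(img[...,1]/img[...,0]>.72)&(P[...,0]>.4)&(P[...,0]<.75)&(abs(P[...,1])<.25)
```

```bash
python3 -m pendant '[[[0,0,-8.2],[0,0,0],1],[[0,0,-8.2],[0,0,0],1],[[0,0,-8.1],[0,0,0],1],[[0,0,0],[0.025,-0.0485,0],1],[[0,0,0],[0.025,-0.0485,0],1],[[0,0,0],[0.025,-0.0485,0],1],[[0,0,0],[0.025,-0.0485,0],1],[[0,0,0],[0.025,-0.0485,0],1]]' 20
python3 -m pendant '[[[0,0,0],[0.025,-0.0485,0],1],[[0,0,0],[0.025,-0.0485,0],1],[[0,0,0],[0.025,-0.0485,0],1],[[0,0,0],[0.025,-0.0485,0],1],[[0,0,0],[0.025,-0.0485,0],1],[[0,0,0],[0.025,-0.0485,0],1],[[0,0,0],[0.025,-0.0485,0],1],[[0,0,0],[0.025,-0.0485,0],1]]'
python3 - <<'E'
from bench import monitor, eyes
import cv2,numpy as np
s=monitor.get_state();print({k:np.round(s[k],4).tolist() for k in("time","position","tool_rot","ft_force","grip_width")})
d=eyes.get_image("wrist");cv2.imwrite("pics/wrist1.png",d["color"][:,:,::-1]);np.savez("wrist1.npz",**d)
E
```

```text
time: 1.1
position: [0.158, -0.3409, 0.2221]
tool_rot: [-2.877, -1.261, 0.0]
ft_force: [-0.5, 0.3, 1.0]
grip_width: 0.174
time: 2.1
position: [0.1356, -0.2006, 0.1493]
tool_rot: [-2.622, -1.181, -0.034]
ft_force: [1.2, 0.9, 1.0]
grip_width: 0.006
{'time': 2.1, 'position': [0.1356, -0.2006, 0.1493], 'tool_rot': [-2.6221, -1.1809, -0.0343], 'ft_force': [1.2391, 0.9257, 1.0418], 'grip_width': 0.0063}
```

View pics/wrist1.png

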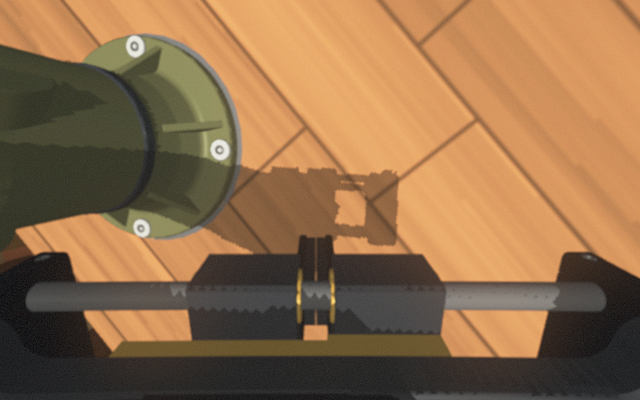

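```bash
cat > go.py <<'E'
import sys,numpy as np
from scipy.spatial.transform import Rotation as R
from bench import monitor
# plan: remaining turn (deg, tool) and shift (tool axes) to target xyz, yaw deg
def plan(x,y,z,yaw):
    s=monitor.get_state();a=np.radians(yaw)
    Rt=R.from_matrix(np.array([[np.cos(a),np.sin(a),0],[np.sin(a),-np.cos(a),0],[0,0,-1]]))
    Rc=R.from_rotvec(s["tool_rot"]);dp=np.array([x,y,z])-s["position"]
    print("t",s["time"],"pos",np.round(s["position"],4),"turn deg",np.degrees((Rc.inv()*Rt).as_rotvec()).round(2),"shift now",Rc.inv().apply(dp).round(4),"shift after turn",Rt.inv().apply(dp).round(4),"F",np.round(s["ft_force"],1))
    print("q",np.round(s["joint_positions"],2))
plan(*map(float,sys.argv[1:5]))
E
python3 go.py .35 -.3 .25 1.7
```

```text
t 2.15 pos [ 0.1338 -0.1993  0.1481] turn deg [-15.86  -1.28  46.26] shift now [ 0.0845  0.1989 -0.1435] shift after turn [ 0.2131  0.107  -0.1019] F [ 0.9  2.4 -1. ]
q [ 1.25 -0.3  -0.24  2.25 -0.12  1.45  0.33]
```

```bash
python3 -m pendant '[[[0,0,0],[0.014,0.033,-0.024],1],[[0,0,0],[0.014,0.033,-0.024],1],[[0,0,0],[0.014,0.033,-0.024],1],[[0,0,0],[0.014,0.033,-0.024],1]]'; python3 go.py .35 -.3 .25 1.7
```

```text
time: 2.65
position: [0.2757, -0.2726, 0.2183]
tool_rot: [-2.634, -1.16, -0.024]
ft_force: [-0.5, -0.7, 0.4]
grip_width: 0.007
t 2.65 pos [ 0.2757 -0.2726  0.2183] turn deg [-15.51  -1.22  45.57] shift now [ 0.0346  0.0644 -0.044 ] shift after turn [ 0.0734  0.0296 -0.0317] F [-0.5 -0.7  0.4]
q [ 1.18 -0.03 -0.36  1.88 -0.11  1.53  0.1 ]
```

```bash
python3 -m pendant '[[[-2.6,-0.2,7.6],[0.02,0.02,-0.01],1],[[-2.6,-0.2,7.6],[0.02,0.02,-0.01],1],[[-2.6,-0.2,7.6],[0.02,0.015,-0.01],1],[[-2.6,-0.2,7.6],[0.02,0,-0.005],1],[[-2.6,-0.2,7.6],[0.02,-0.01,0],1],[[-2.6,-0.2,7.6],[0.02,-0.02,0],1]]'; python3 go.py .559 .05 .20 1.7
```

```text
time: 3.4
position: [0.409, -0.2353, 0.2493]
tool_rot: [3.139, 0.036, 0.002]
ft_force: [0.1, -0.2, 0.2]
grip_width: 0.003
t 3.4 pos [ 0.409  -0.2353  0.2493] turn deg [ 0.15 -0.08 -0.37] shift now [ 0.1565 -0.2819  0.0488] shift after turn [ 0.1584 -0.2807  0.0493] F [ 0.1 -0.2  0.2]
q [ 1.03 -0.06 -0.54  1.82 -0.03  1.37 -1.05]
```

```bash
python3 -m pendant '[[[0,0,-0.4],[0.0225,-0.04,0.007],1],[[0,0,0],[0.0225,-0.04,0.007],1],[[0,0,0],[0.0225,-0.04,0.007],1],[[0,0,0],[0.0225,-0.04,0.007],1],[[0,0,0],[0.0225,-0.04,0.007],1],[[0,0,0],[0.0225,-0.04,0.007],1],[[0,0,0],[0.0225,-0.04,0.007],1],[[0,0,0],[0,0,0],1]]'; python3 go.py .559 .045 .12 1.7
python3 - <<'E'
from bench import eyes
import cv2,numpy as np
for n in("wrist","top"):
    d=eyes.get_image(n);cv2.imwrite(f"pics/{n}2.png",d["color"][:,:,::-1]);np.savez(f"{n}2.npz",**d)
E
```

```text
time: 4.4
position: [0.5564, 0.055, 0.1998]
tool_rot: [-3.138, -0.068, -0.001]
ft_force: [-0.2, -0.8, -0.2]
grip_width: 0.005
t 4.4 pos [0.5564 0.055  0.1998] turn deg [-0.16 -0.04  0.77] shift now [0.0021 0.0103 0.0797] shift after turn [0.0023 0.0101 0.0798] F [-0.2 -0.8 -0.2]
q [ 0.62  0.23 -0.87  1.69  0.18  1.3  -1.81]
```

View pics/wrist2.png

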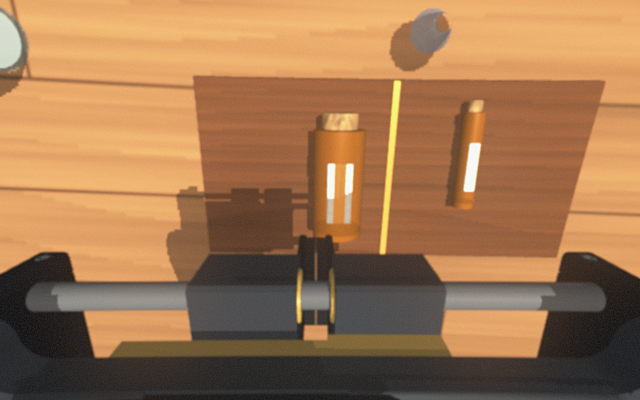

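```bash
python3 - 2>/dev/null <<'E'
from h import *
d=dict(np.load("wrist2.npz"));P=cloud(d);W=d["world_to_cam"];print("fx",d["fx"],"cam",rays(d,[[320,200]]))
def proj(p):
    c=W[:3,:3]@p+W[:3,3];x,y=c[0]/-c[2],-c[1]/-c[2];r=x*x+y*y;k=1+d["k1"]*r;return d["fx"]*x*k+d["cx"],d["fy"]*y*k+d["cy"],-c[2]
print("tcp px",proj(np.array([.5564,.055,.1998])))
uv,q=brass(d);Q=plane(d,uv,.018);c,a=axis(Q[:,:2]);print("line",len(uv),c,a,Q.min(0),Q.max(0))
hsv=cv2.cvtColor(d["color"],cv2.COLOR_RGB2HSV)
for u in (300,318,340,360,370):print(u,hsv[190,u],d["color"][190,u],P[190,u])
q,l,s,c=tubemask(d,.035)
for i in range(1,len(s)):
    if s[i][4]>200:print(s[i],axis(P[l==i][:,:2]),np.percentile(P[l==i],[2,50,98],axis=0))
E
python3 - <<'E'
import cv2
i=cv2.imread("pics/wrist2.png");cv2.imwrite("pics/wcrop2.png",cv2.resize(i[100:340,270:420],None,fx=2.5,fy=2.5,interpolation=0)[:600])
E
```

```text
fx 312.8435683522714 cam (array([0.63852482, 0.05854165, 0.36285759]), array([[-0.29857343, -0.02468552, -0.95417964]]))
tcp px (np.float64(316.2857188095467), np.float64(251.46487772741196), np.float64(0.1801591048867044))
line 35982 [0.67961063 0.03650103] [-0.16159368  0.98685738] [ 0.42032033 -0.23657891  0.018     ] [0.73967721 0.24214261 0.018     ]
300 [ 12 145 155] [155 101  67] [0.54158243 0.07304263 0.01795719]
318 [ 14 177 154] [154  96  47] [0.55460452 0.05323528 0.06150226]
340 [ 15 172 224] [224 146  73] [0.55792488 0.03205199 0.0700966 ]
360 [ 14 180 173] [173 106  51] [0.55578546 0.01096393 0.05916038]
370 [ 12 151 162] [162 104  66] [ 0.54538676 -0.00665803  0.01918657]
[ 456  100   30  109 1863] (array([ 0.59035011, -0.10210635]), array([-0.99494398, -0.10043142])) [[ 0.53735539 -0.11381565  0.03507344]
 [ 0.59174435 -0.10208006  0.03969938]
 [ 0.64230999 -0.09382106  0.04214772]]
[    0   112   640   288 84364] (array([0.58278202, 0.05452761]), array([-0.03514409,  0.99938226])) [[ 0.54305819 -0.02328096  0.06194722]
 [ 0.58306435  0.05218741  0.29423965]
 [ 0.60295521  0.13567688  0.31355536]]
```

View pics/wcrop2.png

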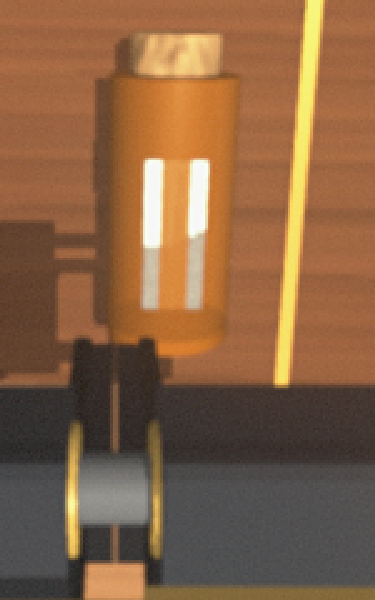

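```bash
cat > meas.py <<'E'
import sys
from h import *
from scipy.optimize import least_squares
def meas(d,zhide=None,ylo=-.08,yhi=.08):
    P=cloud(d);img=np.asarray(d["color"]).astype(float)
    box=(P[...,0]>.45)&(P[...,0]<.68)&(P[...,1]>ylo)&(P[...,1]<yhi)
    q=box&(abs(P[...,2]-.018)<.012)&(img[...,0]>150)&(img[...,1]-img[...,2]>50)&(img[...,1]/(img[...,0]+1)>.74)
    n,l,s,c=cv2.connectedComponentsWithStats(q.astype(np.uint8),connectivity=8)
    # brass may be split by tube: keep comps >15px
    k=np.isin(l,[i for i in range(1,n) if s[i][4]>15])
    v,u=np.nonzero(k);Q=plane(d,np.c_[u,v],.018)[:,:2]
    for _ in range(4):
        b=np.polyfit(Q[:,0],Q[:,1],1);r=Q[:,1]-np.polyval(b,Q[:,0]);Q=Q[abs(r)<max(.004,2*np.std(r)) ]
    zb=np.median(P[...,2][(P[...,0]>.48)&(P[...,0]<.64)&(P[...,1]>ylo)&(P[...,1]<yhi)&(abs(P[...,2]-.018)<.012)])
    m=(P[...,0]>.515)&(P[...,0]<.605)&(P[...,1]>ylo)&(P[...,1]<yhi)&(P[...,2]>.048)&(P[...,2]<.08)&(img.max(2)-img.min(2)>25)
    n,l,s,c=cv2.connectedComponentsWithStats(m.astype(np.uint8),connectivity=8)
    i=1+np.argmax(s[1:,4]);T=P[l==i]
    x0=.56
    f=lambda p:np.hypot(T[:,1]-p[0]-p[1]*(T[:,0]-x0),T[:,2]-p[2])-.026
    o=least_squares(f,[T[:,1].mean(),0,.044],loss="soft_l1",f_scale=.001)
    a,bs,zc=o.x
    m2=(P[...,0]>.45)&(P[...,0]<.68)&(abs(P[...,1]-a)<.03)&(P[...,2]>.045)&(P[...,2]<.08)
    print("line n",len(Q),"y@.56 %.4f ang %.2f xr %.3f %.3f"%(np.polyval(b,x0),np.degrees(np.arctan(b[0])),Q[:,0].min(),Q[:,0].max()),"board z %.4f"%zb)
    print("tube n",len(T),"y@.56 %.4f ang %.2f zc %.4f rms %.4f xr %.3f %.3f"%(a,np.degrees(np.arctan(bs)),zc,np.sqrt(np.mean(o.fun**2)),P[m2][:,0].min(),P[m2][:,0].max()))
    off=a-np.polyval(b,x0);print("OFFSET mm %.1f skew %.2f"%(off*1e3,np.degrees(np.arctan(bs)-np.arctan(b[0]))))
if __name__=="__main__":
    for f in sys.argv[1:]:
        print(f);meas(dict(np.load(f)))
E
python3 meas.py wrist2.npz top0.npz
```

```text
wrist2.npz
line n 1058 y@.56 -0.0263 ang 1.64 xr 0.468 0.663 board z 0.0189
tube n 4006 y@.56 0.0328 ang 1.74 zc 0.0448 rms 0.0006 xr 0.503 0.630
OFFSET mm 59.0 skew 0.10
top0.npz
line n 243 y@.56 -0.0264 ang 1.55 xr 0.467 0.663 board z 0.0181
tube n 677 y@.56 0.0318 ang 1.52 zc 0.0440 rms 0.0020 xr 0.504 0.630
OFFSET mm 58.2 skew -0.04
```

```bash
python3 -m pendant '[[[-0.16,0,0.75],[0.002,0.01,0.04],1],[[0,0,0],[0,0.005,0.04],1],[[0,0,0],[0,0,0.03],1],[[0,0,0],[0,0,0.012],1],[[0,0,0],[0,0,0],1]]'; python3 go.py .559 .040 .070 1.7
```

```text
time: 5.12
position: [0.5587, 0.035, 0.0785]
tool_rot: [3.138, 0.037, 0.001]
ft_force: [1.1, -0.3, 0.6]
grip_width: 0.007
t 5.125 pos [0.5587 0.035  0.0785] turn deg [ 0.22 -0.04 -0.35] shift now [ 0.0004 -0.005   0.0085] shift after turn [ 0.0005 -0.005   0.0085] F [ 1.1 -0.3  0.6]
q [ 0.58  0.35 -0.81  1.82  0.29  1.09 -1.88]
```

```bash
python3 -m pendant '[[[0,0,0],[0,-0.005,0.004],1],[[0,0,0],[0,0,0],1]]'; python3 -m pendant '[[[0,0,0],[0,0,0.001],1],[[0,0,0],[0,0,0.001],1]]';python3 -m pendant '[[[0,0,0],[0,0,0.001],1],[[0,0,0],[0,0,0],1]]'
```

```text
time: 5.38
position: [0.5592, 0.0421, 0.0754]
tool_rot: [3.138, 0.041, 0.004]
ft_force: [0.5, -0.1, 0.4]
grip_width: 0.003
time: 5.62
position: [0.5589, 0.0413, 0.0727]
tool_rot: [3.138, 0.04, 0.003]
ft_force: [0.3, 0.2, -0.2]
grip_width: 0.005
time: 5.88
position: [0.5586, 0.0413, 0.0714]
tool_rot: [3.138, 0.04, 0.002]
ft_force: [0.4, 0.2, -0.7]
grip_width: 0.003
```

```bash
for i in 1 2; do python3 -m pendant '[[[0,0,0],[0,0,0.0006],1],[[0,0,0],[0,0,0],1]]'; done
```

```text
time: 6.12
position: [0.5587, 0.0413, 0.0708]
tool_rot: [3.138, 0.04, 0.002]
ft_force: [0.4, 0.1, 0.1]
grip_width: 0.003
time: 6.38
position: [0.5588, 0.0414, 0.0703]
tool_rot: [3.138, 0.04, 0.002]
ft_force: [1.1, -0.1, 0.3]
grip_width: 0.002
```

```bash
python3 -m pendant '[[[0,0,0],[0,0,0.0006],1],[[0,0,0],[0,0,0],1]]'; python3 -m pendant '[[[0,0,0],[0,0,0.0006],1],[[0,0,0],[0,0,0],1]]'
```

```text
time: 6.62
position: [0.5589, 0.0415, 0.07]
tool_rot: [3.138, 0.04, 0.003]
ft_force: [-0.5, 0.3, 2.6]
grip_width: 0.005
time: 6.88
position: [0.5589, 0.0417, 0.0698]
tool_rot: [3.138, 0.04, 0.003]
ft_force: [-2.2, 0.6, 6.9]
grip_width: 0.006
```

```bash
python3 -m pendant '[[[0,0,0],[0,0.001,0],1],[[0,0,0],[0,0.002,0],1],[[0,0,0],[0,0.003,0],1],[[0,0,0],[0,0.003,0],1],[[0,0,0],[0,0.002,0],1],[[0,0,0],[0,0.001,0],1]]'; 
python3 - <<'E'
from bench import eyes
import cv2,numpy as np
for n in("wrist",):
    d=eyes.get_image(n);cv2.imwrite(f"pics/{n}3.png",d["color"][:,:,::-1]);np.savez(f"{n}3.npz",**d)
E
python3 meas.py wrist3.npz; python3 go.py .559 .030 .07 1.7
```

```text
time: 7.62
position: [0.5593, 0.0295, 0.0703]
tool_rot: [3.138, 0.04, 0.003]
ft_force: [-3.2, 0.6, 8.8]
grip_width: 0.008
wrist3.npz
line n 1846 y@.56 -0.0264 ang 1.61 xr 0.534 0.663 board z 0.0189
tube n 5888 y@.56 0.0267 ang 1.92 zc 0.0449 rms 0.0010 xr 0.503 0.630
OFFSET mm 53.1 skew 0.30
t 7.675 pos [0.5593 0.0293 0.0703] turn deg [ 0.22 -0.1  -0.25] shift now [-0.0003 -0.0007  0.0003] shift after turn [-0.0003 -0.0007  0.0003] F [-3.1  0.6  9.3]
q [ 0.59  0.36 -0.81  1.83  0.3   1.07 -1.88]
```

View pics/wrist3.png

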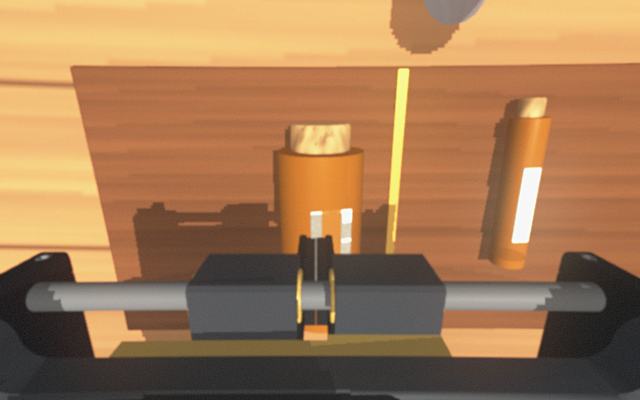

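```bash
python3 -m pendant '[[[0,0,0],[0,0.001,0],1],[[0,0,0],[0,0.002,0],1],[[0,0,0],[0,0.003,0],1],[[0,0,0],[0,0.003,0],1],[[0,0,0],[0,0.003,0],1],[[0,0,0],[0,0.003,0],1],[[0,0,0],[0,0.002,0],1],[[0,0,0],[0,0.001,0],1]]';
python3 -m pendant '[[[0,0,0],[0,0,0],1],[[0,0,0],[0,0,0],1],[[0,0,0],[0,0,-0.002],1],[[0,0,0],[0,0,-0.004],1],[[0,0,0],[0,0,0],1]]'; python3 - <<'E'
from bench import eyes
import cv2,numpy as np
for n in("wrist",):
    d=eyes.get_image(n);cv2.imwrite(f"pics/{n}4.png",d["color"][:,:,::-1]);np.savez(f"{n}4.npz",**d)
E
python3 meas.py wrist4.npz; python3 go.py .559 .030 .07 1.7
```

```text
time: 8.68
position: [0.5599, 0.0113, 0.0702]
tool_rot: [3.138, 0.04, 0.003]
ft_force: [-2.7, 0.3, 7.7]
grip_width: 0.005
time: 9.3
position: [0.5596, 0.0114, 0.0753]
tool_rot: [3.138, 0.04, 0.003]
ft_force: [0.4, 0.3, -0.1]
grip_width: 0.006
wrist4.npz
line n 1787 y@.56 -0.0262 ang 1.59 xr 0.531 0.664 board z 0.0189
tube n 5760 y@.56 0.0174 ang 2.09 zc 0.0449 rms 0.0011 xr 0.504 0.631
OFFSET mm 43.6 skew 0.51
t 9.35 pos [0.5595 0.0113 0.0751] turn deg [ 0.18 -0.08 -0.25] shift now [-0.     -0.0187  0.0051] shift after turn [ 0.0001 -0.0187  0.0051] F [ 0.9 -0.4  0.8]
q [ 0.62  0.36 -0.8   1.83  0.29  1.08 -1.84]
```

```bash
python3 -m pendant '[[[0,0,0],[0.005,-0.007,0],1],[[0,0,0],[0.005,-0.007,0],1],[[0,0,0],[0,0,0.003],1],[[0,0,0],[0,0,0.0015],1],[[0,0,0],[0,0,0.001],1],[[0,0,0],[0,0,0.0005],1],[[0,0,0],[0,0,0],1]]'
```

```text
time: 10.22
position: [0.569, 0.0257, 0.07]
tool_rot: [3.138, 0.039, 0.002]
ft_force: [-1.2, 0.9, 7.0]
grip_width: 0.001
```

```bash
python3 -m pendant '[[[0,0,0],[0,0.001,0],1],[[0,0,0],[0,0.002,0],1],[[0,0,0],[0,0.003,0],1],[[0,0,0],[0,0.003,0],1],[[0,0,0],[0,0.003,0],1],[[0,0,0],[0,0.003,0],1],[[0,0,0],[0,0.003,0],1],[[0,0,0],[0,0.003,0],1]]';
python3 -m pendant '[[[0,0,0],[0,0.003,0],1],[[0,0,0],[0,0.002,0],1],[[0,0,0],[0,0.002,0],1],[[0,0,0],[0,0.001,0],1],[[0,0,0],[0,0,0],1],[[0,0,0],[0,0,-0.002],1],[[0,0,0],[0,0,-0.004],1],[[0,0,0],[0,0,0],1]]'; python3 - <<'E'
from bench import eyes
import cv2,numpy as np
for n in("wrist",):
    d=eyes.get_image(n);cv2.imwrite(f"pics/{n}5.png",d["color"][:,:,::-1]);np.savez(f"{n}5.npz",**d)
E
python3 meas.py wrist5.npz; python3 go.py .559 .030 .07 1.7
```

```text
time: 11.22
position: [0.5697, 0.0044, 0.0703]
tool_rot: [3.137, 0.039, 0.002]
ft_force: [-3.0, -0.1, 7.3]
grip_width: 0.005
time: 12.22
position: [0.5701, -0.0034, 0.0755]
tool_rot: [3.138, 0.04, 0.003]
ft_force: [-1.0, 0.6, -0.7]
grip_width: 0.002
wrist5.npz
line n 1020 y@.56 -0.0280 ang 2.90 xr 0.576 0.663 board z 0.0189
tube n 4596 y@.56 0.0025 ang 2.09 zc 0.0449 rms 0.0012 xr 0.504 0.631
OFFSET mm 30.6 skew -0.81
t 12.275 pos [ 0.5699 -0.0034  0.0753] turn deg [ 0.19 -0.08 -0.25] shift now [-0.0101 -0.0337  0.0052] shift after turn [-0.0099 -0.0337  0.0053] F [-0.8  0.6 -0.4]
q [ 0.63  0.38 -0.79  1.8   0.3   1.09 -1.82]
```

```bash
python3 -m pendant '[[[0,0,0],[0.001,-0.0065,0],1],[[0,0,0],[0,-0.007,0],1],[[0,0,0],[0,0,0.003],1],[[0,0,0],[0,0,0.0015],1],[[0,0,0],[0,0,0.001],1],[[0,0,0],[0,0,0.0005],1],[[0,0,0],[0,0,0],1]]'
```

```text
time: 13.15
position: [0.5705, 0.0101, 0.0701]
tool_rot: [3.138, 0.039, 0.002]
ft_force: [-2.7, 0.6, 6.5]
grip_width: 0.005
```

```bash
python3 -m pendant '[[[0,0,0],[0,0.001,0],1],[[0,0,0],[0,0.002,0],1],[[0,0,0],[0,0.003,0],1],[[0,0,0],[0,0.003,0],1],[[0,0,0],[0,0.003,0],1],[[0,0,0],[0,0.003,0],1],[[0,0,0],[0,0.003,0],1],[[0,0,0],[0,0.003,0],1]]';
python3 -m pendant '[[[0,0,0],[0,0.003,0],1],[[0,0,0],[0,0.002,0],1],[[0,0,0],[0,0.002,0],1],[[0,0,0],[0,0.001,0],1],[[0,0,0],[0,0,0],1],[[0,0,0],[0,0,-0.002],1],[[0,0,0],[0,0,-0.004],1],[[0,0,0],[0,0,0],1]]'
python3 -m pendant '[[[0,0,0],[-0.03,-0.0065,-0.02],1],[[0,0,0],[-0.03,-0.007,-0.02],1],[[0,0,0],[-0.02,0,-0.03],1],[[0,0,0],[0,0,0],1]]'; python3 - <<'E'
from bench import eyes
import cv2,numpy as np
for n in("wrist","top"):
    d=eyes.get_image(n);cv2.imwrite(f"pics/{n}6.png",d["color"][:,:,::-1]);np.savez(f"{n}6.npz",**d)
E
python3 meas.py wrist6.npz top6.npz; python3 go.py .559 .030 .07 1.7
```

```text
time: 14.15
position: [0.5712, -0.0111, 0.0703]
tool_rot: [3.138, 0.039, 0.002]
ft_force: [-2.9, 1.0, 7.9]
grip_width: 0.006
time: 15.15
position: [0.5715, -0.0188, 0.0755]
tool_rot: [3.138, 0.04, 0.003]
ft_force: [0.3, -0.1, -0.4]
grip_width: 0.007
time: 15.65
position: [0.4915, -0.0074, 0.1471]
tool_rot: [3.135, 0.039, 0.008]
ft_force: [0.5, -0.1, 1.0]
grip_width: 0.005
wrist6.npz
line n 316 y@.56 -0.0261 ang 1.54 xr 0.466 0.653 board z 0.0189
tube n 7819 y@.56 -0.0121 ang 1.78 zc 0.0448 rms 0.0006 xr 0.504 0.631
OFFSET mm 14.0 skew 0.24
top6.npz
line n 39 y@.56 -0.0274 ang 2.17 xr 0.636 0.663 board z 0.0179
tube n 314 y@.56 -0.0132 ang 1.83 zc 0.0438 rms 0.0021 xr 0.562 0.631
OFFSET mm 14.2 skew -0.34
t 15.75 pos [ 0.4911 -0.0076  0.1451] turn deg [ 0.24 -0.12 -0.28] shift now [ 0.0686 -0.0362  0.0751] shift after turn [ 0.069  -0.0356  0.0751] F [-0.2  0.1  0.1]
q [ 0.79  0.09 -0.86  1.91  0.08  1.17 -1.65]
```

View pics/wrist6.png

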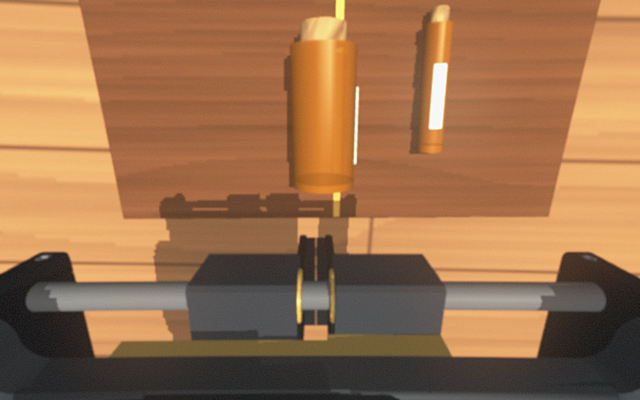

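```bash
python3 -m pendant '[[[0,0,0],[0.03,-0.0005,0.01],1],[[0,0,0],[0.03,0,0.02],1],[[0,0,0],[0.02,0,0.02],1],[[0,0,0],[0,0,0.018],1],[[0,0,0],[0,0,0.004],1],[[0,0,0],[0,0,0.002],1],[[0,0,0],[0,0,0],1]]'
python3 go.py .57 -.005 .07 1.7
```

```text
time: 16.62
position: [0.571, -0.005, 0.072]
tool_rot: [3.137, 0.04, 0.004]
ft_force: [0.0, 0.5, 0.7]
grip_width: 0.008
t 16.625 pos [ 0.571 -0.005  0.072] turn deg [ 0.23 -0.13 -0.25] shift now [-0.001  -0.0001  0.002 ] shift after turn [-0.001  -0.0001  0.002 ] F [0.  0.5 0.7]
q [ 0.65  0.39 -0.82  1.8   0.32  1.09 -1.83]
```

```bash
python3 -m pendant '[[[0,0,0],[0,0,0.001],1],[[0,0,0],[0,0,0.001],1],[[0,0,0],[0,0,0],1]]'; python3 -m pendant '[[[0,0,0],[0,0,0.0006],1],[[0,0,0],[0,0,0],1]]'
```

```text
time: 17.0
position: [0.5713, -0.0048, 0.0702]
tool_rot: [3.138, 0.04, 0.004]
ft_force: [-0.4, 0.1, 5.2]
grip_width: 0.007
time: 17.25
position: [0.5713, -0.0046, 0.07]
tool_rot: [3.138, 0.04, 0.003]
ft_force: [-3.4, 0.1, 8.9]
grip_width: 0.004
```

```bash
python3 -m pendant '[[[0,0,0],[0,0.001,0],1],[[0,0,0],[0,0.002,0],1],[[0,0,0],[0,0.003,0],1],[[0,0,0],[0,0.003,0],1],[[0,0,0],[0,0.003,0],1],[[0,0,0],[0,0.003,0],1],[[0,0,0],[0,0.003,0],1],[[0,0,0],[0,0.003,0],1]]';
python3 -m pendant '[[[0,0,0],[0,0.003,0],1],[[0,0,0],[0,0.002,0],1],[[0,0,0],[0,0.0014,0],1],[[0,0,0],[0,0.001,0],1],[[0,0,0],[0,0,0],1],[[0,0,0],[0,0,0],1],[[0,0,0],[0,0,-0.002],1],[[0,0,0],[0,0,-0.004],1]]'
python3 -m pendant '[[[0,0,0],[-0.03,-0.006,-0.02],1],[[0,0,0],[-0.03,-0.006,-0.02],1],[[0,0,0],[-0.02,0,-0.03],1],[[0,0,0],[0,0,0],1]]'; python3 - <<'E'
from bench import eyes
import cv2,numpy as np
for n in("wrist","top"):
    d=eyes.get_image(n);cv2.imwrite(f"pics/{n}7.png",d["color"][:,:,::-1]);np.savez(f"{n}7.npz",**d)
E
python3 meas.py wrist7.npz; python3 go.py .559 .030 .07 1.7
```

```text
time: 18.25
position: [0.572, -0.0258, 0.0703]
tool_rot: [3.138, 0.04, 0.004]
ft_force: [-3.0, 0.5, 9.6]
grip_width: 0.005
time: 19.25
position: [0.5713, -0.0332, 0.0745]
tool_rot: [3.138, 0.04, 0.001]
ft_force: [0.3, 0.2, -0.7]
grip_width: 0.007
time: 19.75
position: [0.4918, -0.0234, 0.1465]
tool_rot: [3.135, 0.039, 0.008]
ft_force: [0.2, -0.7, 0.1]
grip_width: 0.005
wrist7.npz
line n 269 y@.56 -0.0261 ang 1.58 xr 0.466 0.653 board z 0.0189
tube n 7805 y@.56 -0.0264 ang 1.79 zc 0.0448 rms 0.0006 xr 0.504 0.632
OFFSET mm -0.3 skew 0.21
t 19.85 pos [ 0.4915 -0.0235  0.1446] turn deg [ 0.24 -0.12 -0.27] shift now [ 0.0687 -0.0521  0.0745] shift after turn [ 0.0691 -0.0514  0.0746] F [ 0.2  0.6 -0.1]
q [ 0.85  0.1  -0.9   1.91  0.09  1.17 -1.62]
```

View pics/wrist7.png

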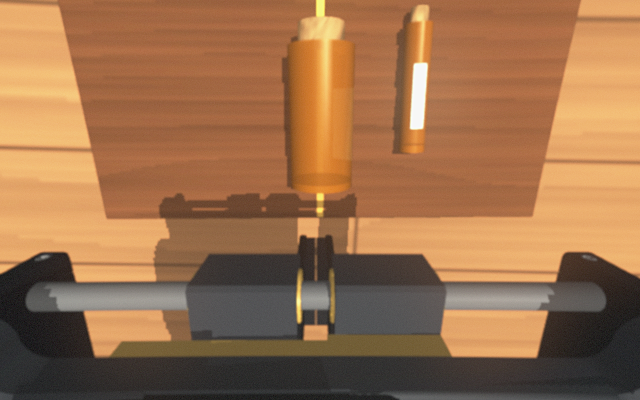

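```bash
python3 -m pendant '[[[0,0,0],[0,0,-0.03],1],[[0,0,0],[0,0,-0.04],1],[[0,0,0],[0,0,0],1],[[0,0,0],[0,0,0],1],[[0,0,0],[0,0,0],1],[[0,0,0],[0,0,0],1]]'; python3 - <<'E'
from bench import eyes
import cv2,numpy as np
for n in("wrist","scene"):
    d=eyes.get_image(n);cv2.imwrite(f"pics/{n}8.png",d["color"][:,:,::-1]);np.savez(f"{n}8.npz",**d)
from h import *
for n in("wrist2","wrist8"):
    P=cloud(dict(np.load(n+".npz")));m=(P[...,2]>.03)&(P[...,2]<.045)&(P[...,1]<-.085)&(P[...,1]>-.13)&(P[...,0]>.5)&(P[...,0]<.66)
    print(n,"slim",axis(P[m][:,:2]))
E
python3 meas.py wrist8.npz
```

```text
time: 20.6
position: [0.4906, -0.0227, 0.2136]
tool_rot: [3.139, 0.04, -0.001]
ft_force: [-0.3, -0.0, -0.3]
grip_width: 0.006
wrist2 slim (array([ 0.59110474, -0.1014348 ]), array([-0.99845953, -0.05548478]))
wrist8 slim (array([ 0.59123525, -0.10251579]), array([-0.9986322 , -0.05228503]))
wrist8.npz
line n 319 y@.56 -0.0262 ang 1.51 xr 0.466 0.663 board z 0.0189
tube n 4949 y@.56 -0.0264 ang 1.82 zc 0.0448 rms 0.0006 xr 0.504 0.632
OFFSET mm -0.2 skew 0.31
```

View pics/scene8.png

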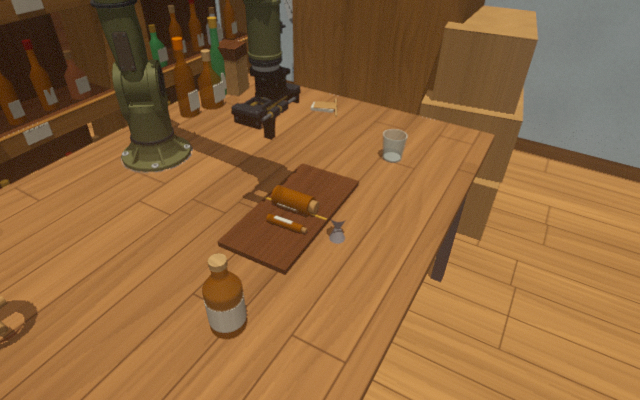

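The scene view shows the tube on the line around (293,200). The slim tube, jigger, bottle and tumbler are where they were, and the arm is clear.

```bash
python3 -c "
from bench import order;print(order.close_job())"
```

```text
the job is handed in; nothing more can be done
None
```

The thick tube is at rest along the brass line, centred over it, and the job is handed in at about 21 s. I rolled it roughly 59 mm in four strokes with the closed fingertips on its top. The contact force read about 7–10 N, and I raised the arm clear at the end.

**Last checks:**
- **Position:** after a pause with the arm clear, the wrist camera put the tube 0.2 mm off the line's centre with 0.3° of skew. The calibration is only good to about 2 mm.
- **Slim tube:** it measured within about 1 mm of its earlier position, which is within measurement error.
- **Bottle, tumbler and jigger:** they look unmoved in the scene picture. I did not measure them.

**What went wrong or disagreed:**
- **Wrong turn at the start:** I misread the sign of the tool's turn, so the arm swung in close to its own base before I brought it back out. Nothing was touched.
- **Bad line readings:** some line fits partway through were spoiled by the tube or fingers hiding the line. One wrist reading gave -0.8° of skew, and one top-camera reading gave -0.3°. I used the unobstructed wrist views instead.

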